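# Three clicks up on the kettle dial, then start

### The job

On the black kettle base, turn the round temperature dial exactly three clicks clockwise from where it stands (its pointer ring must go three clicks on, never past the third), and let go of it. Then press the start button beside it fully in and let it come back. Handle the base gently and leave the kettle and the tea things where they are.

Things in the scene. Friction and masses are not known exactly. Their poses are not given: they have to be found in the camera images.
- base: black tea-maker base, fixed: box 170 (x) x 440 (y) x 45 mm high, origin at the centre of its underside, yaw within 0.3 rad. Kettle on its +y end; dial axis at (-20, -85) mm, start button axis at (-20, -165) mm in its x, y. More than 60 N between fingers and base with its controls (both pads' squeeze added up) damages it: 10 to 20 N a pad serves for the dial.
- dial_top (a point): fixed point on the vertical dial axis, at the centre of the cap's top, 81 mm above the worktop. Under the cap lies the flat aluminium pointer ring, 68 mm across, its face 50 mm above the worktop (31 mm below this point), its pointer bar to 52 mm: keep the fingertips 3 mm or more above these. Cap and ring turn about this axis; clockwise is seen from above.
- cap_mid (a point): fixed point on the dial axis at mid-height of the cap, a fluted aluminium cylinder 40 mm across, 30 mm tall; grip it from any direction. The cap turns nearly freely (about 0.005 N m) through a play of 0.65 rad before it takes the pointer ring along; where in this play it stands at the start is not known, so the cap's angle does not tell the clicks.
- ring_mark (a point): point on the pointer ring, 15 mm from the dial axis on the line to its raised black pointer bar (12 x 5 mm, 22 to 34 mm from the axis). It goes round with the ring and shows how far the dial is set: 15 degrees (0.262 rad), 3.9 mm, a click. Ticks etched on the base mark the stops. It starts in one of the three lowest stops; at least six lie clockwise of it.
- dial_foot (a point): fixed point on the dial axis at the base's top face, over the click works. Each click: the torque jumps to some 0.05 to 0.2 N m as the ring leaves a stop and fades to nothing half-way; there the ring snaps on by itself into the next stop, running ahead of the cap, so that the torque is gone until the play is taken up again.
- start_button_top (a point): centre of the top of the round grey start button, 28 mm across, in its black housing on the base; 80 mm from the dial axis towards the base's -y end.
- start_button (a joint): travel of the start button, m: 0 out, 0.006 fully pressed down; a spring pushes back with about 5 N when fully down. It counts as pressed beyond 0.0045.
- kettle: black kettle, 152 mm across and 210 mm tall, standing loose on the base's +y end, 205 mm from the dial axis; handle to the base's +x, spout to -x; origin under its centre.
- teapot: silver aluminium teapot, 130 mm tall, 124 mm across without spout and handle; on the worktop beyond the base's -y end; origin under its centre.
- saucer1: white saucer, 120 mm across, 8 mm high, on the robot's side of the base in front of the kettle, carrying cup1; origin under its centre.
- saucer2: the same, in front of the dial, carrying cup2.
- cup1: glass cup, 74 mm across, 65 mm tall, standing on saucer1; origin under its centre.
- cup2: glass cup, 74 mm across, 65 mm tall, standing on saucer2; origin under its centre.
- jar: glass sugar jar with wooden cap, 68 mm across, 100 mm tall, behind the base; origin under its centre.
- spoon: steel teaspoon, 130 mm long, lying on the worktop in front of the start button; origin near its middle.
Not all that is in view belongs to the job. Leave any orange look-alike of the saucer2 alone.

How it is judged:
By the outcome, as a careful person would: the job done as asked, in the order asked, and still so for the second after the job is handed in, with the robot touching nothing.
It also fails if it takes over 70 s, if anything falls off the work surface, if the arm or the gripper's body presses on something with over 40 N, if the wrist force passes 120 N, or if a joint passes its speed limit or range.

### The arm

A 6-joint arm with a two-finger parallel gripper is mounted at the origin on the work surface. World frame = base frame: x ahead of the robot, y to its left, z up, the work surface at z = 0. Lengths are in mm, angles in degrees, forces in N, time in s.
With the tool pointing down it reaches from about 300 to 850 mm from the base axis. Payload 4.2 kg.
Tool frame: the origin (TCP) lies between the finger pads; the fingertips stand 11 mm ahead of it and the grasp point (between the pads) lies 8 mm behind it (env.tips_ahead is the distance from the TCP to the fingertips, in mm); z points along the fingers, y is the line along which they close (so a half turn about z gives the same grasp; the last joint's range is limited). The gripper opens to 91 mm and grips with 3 to 60 N. Pads are 32 mm wide; open, the fingers measure 118 mm over their backs; the gripper's body (76 mm by 178 mm) begins 60 mm behind the grasp point.
Start: joints at [70.474, 18.312, 89.639, -0, 72.044, -1.146], TCP at [181.315, 545.68, 224.976] pointing down, gripper open.
Joint ranges: [-177.97, 177.97], [-48.28, 115.42], [12.27, 149.76], [-77.06, 257.06], [2.81, 150.46], [-146.56, 146.56]. Speed limits (degrees/s): [147.25, 147.25, 180, 180, 180, 180].

### API

Orientations are given as [roll, pitch, yaw] about the fixed x, y, z axes, in that order (R = Rz(yaw) Ry(pitch) Rx(roll)).
In Python, from workcell import env, cams gives the robot as it stands.
- The arm moves only by the tool step_arm, never from a script. Its arguments are lists of equal length, an entry for each row: "linear": the shift along the tool's x, y, z in units of 30 cm (1.0 is 30 cm), a list of three; "turn": the turn about the tool's z in units of 360 degrees (1.0 is 360 degrees). In form: {"linear": [[tx, ty, tz], ...], "turn": [turn, ...]}. A call has 1 to 20 rows; each row is the pose to reach, as a shift and turn from the pose commanded when the call began, along the tool's axes at that moment, turning the shorter way round; what a row does not reach only later rows make up. A row lasts 1/8 s, in which the tool goes at most 62.5 mm and 10.7 degrees, less where a joint would pass 70% of its speed; a pose out of reach is approached as far as the arm can. A call with a number of a shift or a turn outside -1 to 1 is refused whole. A call with a gripper value outside its range is refused whole. "fingers" is the closure, from -1 (fully open) to 1 (shut), so that 0 is half open, set as the call begins (left out, the last holds). The fingers move at their own pace and stop on an object; "force" is the grip in N (left out, the last holds). Time passes only in rows, so rows that repeat a pose let the fingers close. It gives the time, the measured TCP pose, the force, the opening and the grip force at its end, in the units of the state.
- env.state(): the state, without advancing time (a new reading comes with each control period).
- cams.grab_frame(name): name is "scene" or "top" or "wrist"; returns a dict with "color" (480x640x3 uint8, blue, green, red), "fx", "fy", "cx", "cy" (pixels), "extrinsics" (4x4, takes a point from camera to world coordinates); the wrist camera has in their place "tool_from_camera" (4x4, takes a point from camera to tool coordinates, whose origin is the TCP and whose axes are the flange's). Camera axes: x right, y down, z forward; pixel columns grow to the right and rows downward; lengths in mm; the calibration is good to about 2 mm. A picture is of the moment at which its call begins: read the wrist's pose just before it. There is no depth.
- env.job_done(): hands the job in; it is judged then, once.
The state is a dict: "time_s": time; "qpos": joint angles; "qvel": joint speeds; "effort": joint torques, N m; "ee_pos": TCP position; "ee_rot": TCP orientation; "force": force on the tool from outside, world axes, zero at the start; "torque": the same for the moment, N m; "gripper_width": finger opening in mm; "gripper_force": force on a finger pad.
Only numpy, scipy, OpenCV 4.12 (cv2) and the standard library are available. Lean on these libraries where they do the work, as an engineer would, in place of code of your own. Each camera call takes 0.05 s, during which the arm holds its last target. There are 200 camera calls.

## Working session

There is one attempt and no reset: what is moved stays moved. The work goes in short steps, Python scripts to look and compute and a tool call to move; the robot and the scene stay as the last step left them, time stands still between calls to the robot, and variables do not carry over. Pictures are saved under pics/ and viewed, at most 10 in all, crops included, and the job is handed in when it is done.

Besides the shell and the picture viewer there is one more tool, called after ">>>" by a JSON object that holds its "method" and its "body", one argument or row to a line. step_arm: Moves the arm, as the interface text tells. Its arguments: {"type":"object","properties":{"linear":{"type":"array"},"turn":{"type":"array"},"fingers":{"type":"number"},"force":{"type":"number"}},"required":["linear","turn"]}

```bash
mkdir -p pics; cat > h.py <<'E'
import numpy as np, cv2
from scipy.spatial.transform import Rotation as R
from workcell import env, cams
def grab(n):
    s=env.state(); f=cams.grab_frame(n)
    if n=="wrist":
        T=np.eye(4);T[:3,:3]=R.from_euler('xyz',s['ee_rot'],degrees=True).as_matrix();T[:3,3]=s['ee_pos']
        f['extrinsics']=T@np.array(f['tool_from_camera'])
    return f
def ray(f,u,v,z):
    E=np.array(f['extrinsics']);d=E[:3,:3]@np.array([(u-f['cx'])/f['fx'],(v-f['cy'])/f['fy'],1]);o=E[:3,3]
    return o+d*(z-o[2])/d[2]
def proj(f,p):
    q=np.linalg.inv(np.array(f['extrinsics']))@np.append(p,1); return q[0]/q[2]*f['fx']+f['cx'],q[1]/q[2]*f['fy']+f['cy']
E
python3 - <<'E'
from h import *
import pickle
fs={n:grab(n) for n in("scene","top")}
pickle.dump(fs,open('f0.pkl','wb'))
for n,f in fs.items():
    cv2.imwrite(f'pics/{n}0.png',f['color']);print(n,f['fx'],np.round(f['extrinsics'],3).tolist())
print(env.state(),env.tips_ahead)
E
```

```text
scene 613.457027890721 [[0.721, 0.562, -0.406, 1097.596], [0.693, -0.579, 0.429, -583.545], [0.007, -0.591, -0.807, 1195.143], [0.0, 0.0, 0.0, 1.0]]
top 482.79257959163647 [[0.022, -0.995, 0.097, 414.891], [-0.999, -0.024, -0.023, 35.981], [0.025, -0.096, -0.995, 1055.024], [0.0, 0.0, 0.0, 1.0]]
{'time_s': 0.1, 'qpos': array([ 7.04747846e+01,  1.83496467e+01,  8.96990389e+01,  5.24651724e-04,
        7.20445346e+01, -1.14666770e+00]), 'qvel': array([ 0.0411628 , -0.07731069, -0.05347102, -0.04838456, -0.00835044,
        0.0231077 ]), 'effort': array([-7.92613173e-04, -4.13340425e+01, -2.32510775e+01,  7.28317047e-02,
        4.22794861e-02, -6.40171947e-05]), 'ee_pos': array([181.15317136, 545.26294357, 224.19017152]), 'ee_rot': array([-1.79906808e+02, -2.36423845e-03,  1.61621288e+02]), 'force': array([-0.42943571,  0.92567165,  0.54147298]), 'torque': array([ 0.0167508 ,  0.02538157, -0.00373562]), 'gripper_force': 0.0, 'gripper_width': 91.3668343725397} 11.0
```

View pics/top0.png

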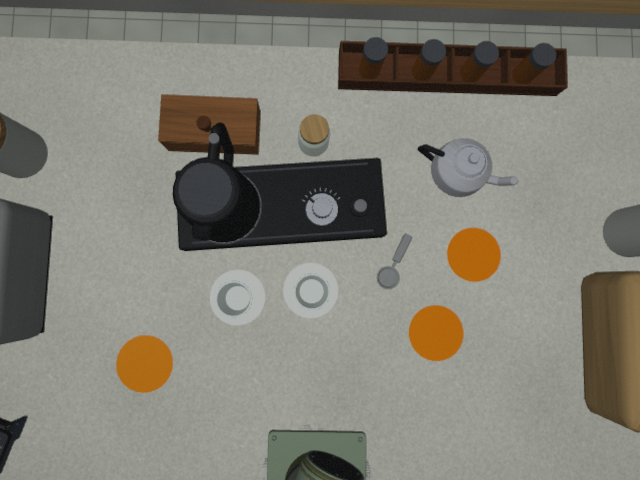

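View pics/scene0.png

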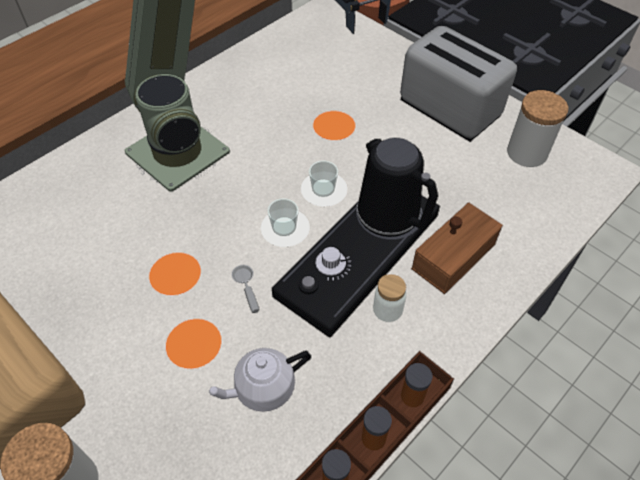

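The top view shows the base at (180..385, 160..250), the dial at about (321,207) and the button at (360,206). The cups are at (311,293) and (237,297), and the pointer seems to be at the dial's upper left. Next I'll measure with enlarged crops.

```bash
python3 - <<'E'
from h import *
import pickle
fs=pickle.load(open('f0.pkl','rb'))
t=fs['top']['color'];s=fs['scene']['color']
a=cv2.resize(t[170:250,280:380],None,fx=6,fy=6,interpolation=cv2.INTER_CUBIC)[:,:400]
b=cv2.resize(s[235:300,290:357],None,fx=6,fy=6,interpolation=cv2.INTER_CUBIC)[:,:400]
c=np.zeros((480,800,3),np.uint8);c[:,:400]=a;c[:390,400:]=b;cv2.imwrite('pics/c0.png',c)
# ring blob / base
f=fs['top'];m=(cv2.cvtColor(t,cv2.COLOR_BGR2GRAY)>100).astype(np.uint8);m2=np.zeros_like(m);m2[172:238,268:380]=m[172:238,268:380]
n,l,st,ce=cv2.connectedComponentsWithStats(m2)
for i in range(1,n):
    if st[i,4]>8:print('top blob',st[i],ce[i],ray(f,*ce[i],50)[:2])
f=fs['top'];
dk=(t.max(2)<45).astype(np.uint8);dk[:, :265]=0;dk[:150]=0;dk[260:]=0;dk[:,400:]=0
cs=max(cv2.findContours(dk,0,1)[0],key=cv2.contourArea);r=cv2.minAreaRect(cs);print(r,[ray(f,*p,45)[:2].round(1) for p in cv2.boxPoints(r)])
E
```

```text
top blob [306 193  32  32 747] [321.79919679 208.65729585] [5.67941411e+02 4.67847826e-01]
top blob [355 206   5   4  10] [356.9 207.4] [572.49484373 -73.49918275]
((322.8912048339844, 201.3134765625), (79.02924346923828, 121.03868103027344), 86.3086166381836) [array([657.4, 133.7]), array([ 681.5, -123.8]), array([ 512.1, -136. ]), array([489.6, 117.6])]
```

View pics/c0.png

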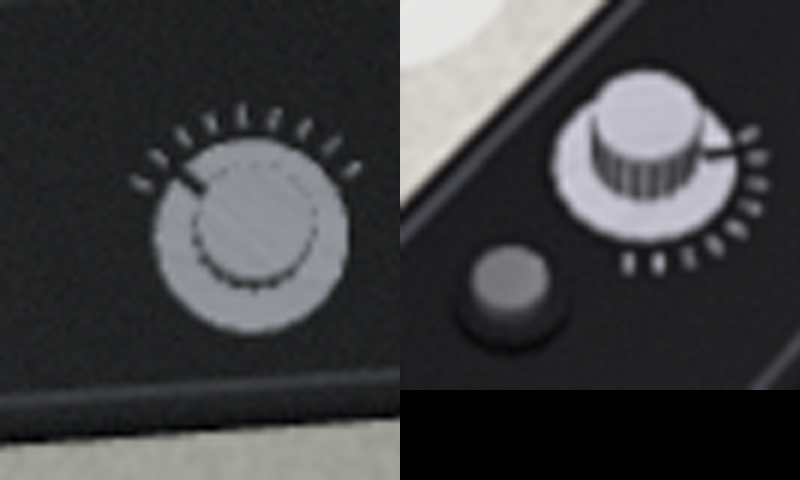

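The dial has nine ticks, and the pointer stands on the second from the low end. The ring centre is at world (567, 0.5) and the base yaw is about 5°. I'll lift, cross clear of the kettle, and hover over the dial.

>>> {"method": "step_arm", "body": {
  "linear": [
    [0, 0, -0.467],
    [0, 0, -0.467],
    [0, 0, -0.467],
    [-0.897, -0.66, -0.467],
    [-0.897, -0.66, -0.467],
    [-0.897, -0.66, -0.467],
    [-0.897, -0.66, -0.467],
    [-0.897, -0.66, -0.467],
    [-0.897, -0.66, -0.467],
    [-0.897, -0.66, -0.467],
    [-0.897, -0.66, -0.467],
    [-0.897, -0.66, -0.467]
  ],
  "turn": [0, 0, 0, 0, 0, 0, 0, 0, 0, 0, 0, 0],
  "fingers": -1,
  "force": 12
}}

```text
time_s: 1.6
ee_pos: [373.6, 273.8, 364.7]
ee_rot: [-180.0, -0.0, 161.7]
force: [0.9, 0.5, -0.1]
gripper_width: 91.2
gripper_force: 0.0
```

>>> {"method": "step_arm", "body": {
  "linear": [
    [-0.897, -0.66, 0],
    [-0.897, -0.66, 0],
    [-0.897, -0.66, 0],
    [-0.897, -0.66, 0],
    [-0.897, -0.66, 0],
    [-0.897, -0.66, 0],
    [-0.897, -0.66, 0],
    [-0.897, -0.66, 0],
    [-0.897, -0.66, 0.35],
    [-0.897, -0.66, 0.35],
    [-0.897, -0.66, 0.35],
    [-0.897, -0.66, 0.35],
    [-0.897, -0.66, 0.35]
  ],
  "turn": [0, -0.05, -0.107, -0.107, -0.107, -0.107, -0.107, -0.107, -0.107, -0.107, -0.107, -0.107, -0.107]
}}

```text
time_s: 3.22
ee_pos: [568.4, 0.6, 262.7]
ee_rot: [-179.9, 0.3, -159.8]
force: [0.2, 0.1, -0.4]
gripper_width: 91.2
gripper_force: 0.0
```

```bash
python3 - <<'E'
from h import *
f=grab('wrist');g=grab('scene');im=f['color'];cv2.imwrite('pics/w1.png',im)
print(f['fx'],np.round(f['tool_from_camera'],2).tolist(),env.state()['ee_pos'])
for p in((567,.5,50),(567,.5,81),(574,-79,62)):print(proj(f,p),proj(g,p))
E
```

```text
401.3267123578962 [[0.0, -0.96, -0.29, 83.33], [1.0, 0.0, -0.0, 0.05], [0.0, -0.29, 0.96, -159.68], [0.0, 0.0, 0.0, 1.0]] [5.67996161e+02 3.03305518e-01 2.61873672e+02]
(np.float64(321.13993298855826), np.float64(207.43314757481613)) (np.float64(329.7096618755937), np.float64(261.66151893243295))
(np.float64(321.1414519824889), np.float64(215.17765268852392)) (np.float64(329.92104524576365), np.float64(253.75610885485804))
(np.float64(235.80592441129244), np.float64(187.65664228939187)) (np.float64(307.11431749058397), np.float64(281.8535910668297))
```

View pics/w1.png

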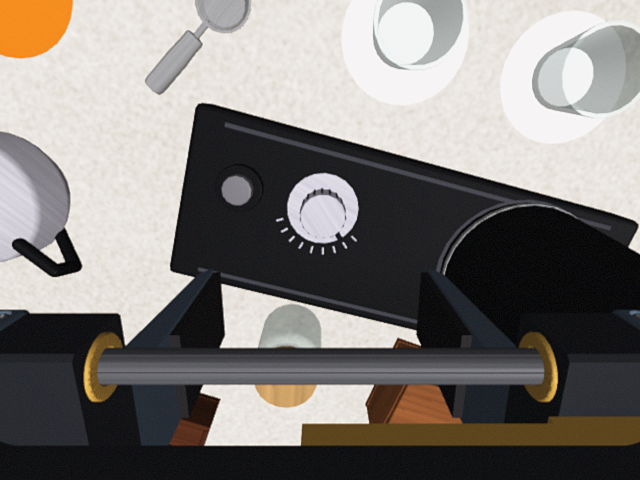

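The wrist view shows the dial ring at about (323,208) with its pointer at (340,237), and the button at (237,190), close to the predictions. I'll refine the fit.

```bash
cat >> h.py <<'E'
def ringfit(f,c,w,thr=110,z=50):
    g=cv2.cvtColor(f['color'],cv2.COLOR_BGR2GRAY);m=np.zeros_like(g);u,v=map(int,c);m[v-w:v+w,u-w:u+w]=g[v-w:v+w,u-w:u+w]>thr
    k=max(cv2.findContours(m,0,1)[0],key=cv2.contourArea)
    return np.array([ray(f,*p[0],z)[:2] for p in k])
E
python3 - <<'E'
from h import *
from scipy.optimize import least_squares
f=grab('wrist');t=grab('top')
for n,fr,c,w in(('w',f,(321,207),38),('t',t,(322,209),20)):
    P=ringfit(fr,c,w)
    q=least_squares(lambda q:np.hypot(*(P-q[:2]).T)-q[2],[567,0,34],loss='soft_l1',f_scale=.7).x
    print(n,q.round(1),len(P))
g=cv2.cvtColor(f['color'],cv2.COLOR_BGR2GRAY)[170:210,215:262]
m=(g>80).astype(np.uint8);n,l,st,ce=cv2.connectedComponentsWithStats(m)
for i in range(1,n):
    if st[i,4]>50:
        u=ce[i]+[215,170]
        for z in(55,62,70):print('btn',z,st[i],ray(f,*u,z)[:2].round(1), st[i,2]*(360+62-z-0)/401)
# triangulate button: scene
s=grab('scene');gs=cv2.cvtColor(s['color'],cv2.COLOR_BGR2GRAY)[265:300,290:325]
n,l,st,ce=cv2.connectedComponentsWithStats((gs>85).astype(np.uint8))
for i in range(1,n):
    if st[i,4]>30:
        u2=ce[i]+[290,265];print(st[i],[(z,ray(s,*u2,z)[:2].round(1)) for z in(55,62,70)])
print(env.state()['ee_pos'],env.state()['ee_rot'])
E
```

```text
w [567.7   1.8  33.4] 208
t [559.2  -3.2  25.7] 76
btn 55 [  7   7  30  29 686] [577.7 -79.1] 27.456359102244388
btn 62 [  7   7  30  29 686] [576.  -78.1] 26.93266832917706
btn 70 [  7   7  30  29 686] [574.1 -77. ] 26.33416458852868
[26  0  9  9 59] [(55, array([567. , -28.6])), (62, array([570.3, -32. ])), (70, array([574. , -35.9]))]
[ 12  11  13  11 108] [(55, array([570.5, -73.1])), (62, array([573.7, -76.2])), (70, array([577.4, -79.8]))]
[5.67458077e+02 1.03387604e-01 2.60761338e+02] [-1.79975975e+02  7.15212783e-02 -1.59866614e+02]
```

>>> {"method": "step_arm", "body": {
  "linear": [
    [-0.0035, 0.005, 0.2],
    [-0.0035, 0.005, 0.4],
    [-0.0035, 0.005, 0.55],
    [-0.0035, 0.005, 0.6],
    [-0.0035, 0.005, 0.64],
    [-0.0035, 0.005, 0.64],
    [-0.0035, 0.005, 0.64],
    [-0.0035, 0.005, 0.64]
  ],
  "turn": [0, 0, 0, 0, 0, 0, 0, 0]
}}

```text
time_s: 4.47
ee_pos: [568.4, 2.0, 69.3]
ee_rot: [-180.0, 0.1, -159.9]
force: [-0.8, 0.3, 0.3]
gripper_width: 90.7
gripper_force: 0.0
```

```bash
python3 - <<'E'
from h import *
f=grab('wrist');g=grab('scene')
a=cv2.resize(f['color'][120:420,160:480],(400,375));b=cv2.resize(g['color'][225:295,290:365],(400,373),interpolation=cv2.INTER_CUBIC)
c=np.zeros((375,800,3),np.uint8);c[:,:400]=a;c[:373,400:]=b;cv2.imwrite('pics/w2.png',c)
E
```

```text
(no output)
```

View pics/w2.png

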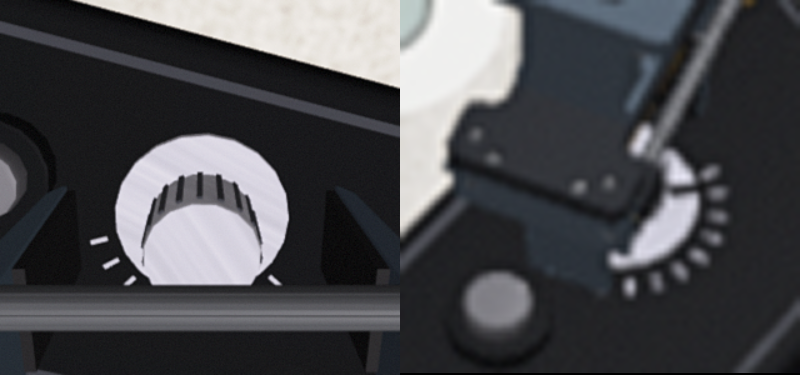

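The scene crop shows the pointer bar clearly, lined up with tick 2 at crop (690,188). I'll close on the cap and take a pointer-angle reading.

>>> {"method": "step_arm", "body": {
  "linear": [
    [0, 0, 0],
    [0, 0, 0],
    [0, 0, 0],
    [0, 0, 0],
    [0, 0, 0],
    [0, 0, 0],
    [0, 0, 0],
    [0, 0, 0]
  ],
  "turn": [0, 0, 0, 0, 0, 0, 0, 0],
  "fingers": 1,
  "force": 13
}}

```text
time_s: 5.58
ee_pos: [567.6, 2.0, 68.0]
ee_rot: [180.0, -0.0, -159.9]
force: [-0.4, -0.1, -0.4]
gripper_width: 39.3
gripper_force: 13.0
```

```bash
cat >> h.py <<'E'
from scipy.ndimage import map_coordinates
def ptr(show=True):
    g=grab('scene');G=cv2.cvtColor(g['color'],cv2.COLOR_BGR2GRAY).astype(float)
    az=np.arange(-60,90,1.5)
    def prof(r,z):
        P=np.array([[proj(g,(567.7+r*np.cos(a),1.8+r*np.sin(a),z)) for a in np.radians(az)] for r in r])
        return map_coordinates(G,[P[...,1],P[...,0]],order=1).mean(0)
    I=prof((25,27,29,31),51); T=prof((37,38.5,40),45)
    i=I[20:].argmin()+20 if False else I.argmin()
    w=np.clip(I[max(0,i-8):i+9].max()*.75-I[max(0,i-8):i+9],0,None)
    s=env.state()
    print('ptr az',round((w*az[max(0,i-8):i+9]).sum()/w.sum(),1),'min',I.min().round(),'yaw',round(s['ee_rot'][2],1),'tz',s['torque'].round(3),'F',s['force'].round(1),'t',s['time_s'])
    if show: print(dict(zip(az[::2].tolist(),zip(I[::2].astype(int).tolist(),T[::2].astype(int).tolist()))))
    return g
E
python3 -c "
from h import *
g=ptr();cv2.imwrite('pics/s3.png',cv2.resize(g['color'][220:300,285:370],(595,560),interpolation=cv2.INTER_CUBIC))"
```

```text
ptr az 83.6 min 42.0 yaw -159.9 tz [ 0.12   0.084 -0.012] F [ 0.3  1.  -0.3] t 5.625
{-60.0: (105, 38), -57.0: (103, 72), -54.0: (99, 90), -51.0: (90, 43), -48.0: (78, 29), -45.0: (72, 33), -42.0: (77, 68), -39.0: (94, 91), -36.0: (131, 66), -33.0: (163, 33), -30.0: (188, 32), -27.0: (202, 48), -24.0: (208, 68), -21.0: (210, 61), -18.0: (209, 36), -15.0: (209, 32), -12.0: (209, 51), -9.0: (208, 70), -6.0: (208, 62), -3.0: (207, 39), 0.0: (207, 33), 3.0: (208, 50), 6.0: (208, 62), 9.0: (208, 52), 12.0: (208, 36), 15.0: (207, 33), 18.0: (208, 45), 21.0: (208, 54), 24.0: (206, 49), 27.0: (206, 32), 30.0: (206, 38), 33.0: (207, 49), 36.0: (201, 57), 39.0: (190, 51), 42.0: (160, 37), 45.0: (122, 40), 48.0: (85, 51), 51.0: (55, 60), 54.0: (99, 49), 57.0: (148, 36), 60.0: (184, 41), 63.0: (203, 74), 66.0: (201, 83), 69.0: (179, 68), 72.0: (150, 52), 75.0: (116, 53), 78.0: (79, 50), 81.0: (55, 49), 84.0: (42, 40), 87.0: (46, 34)}
```

View pics/s3.png

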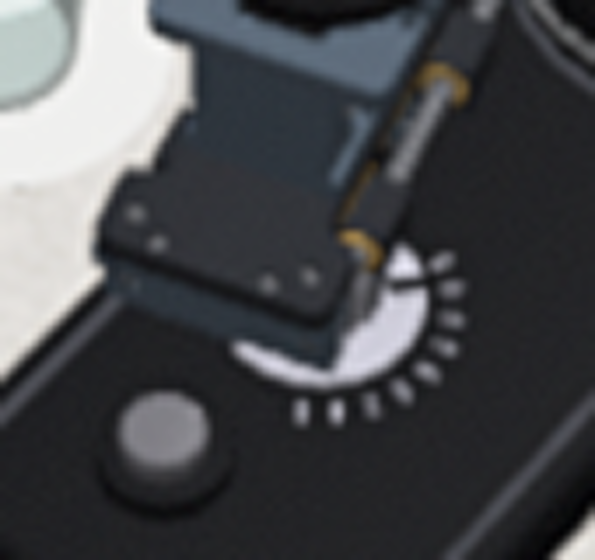

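The cap is gripped. The pointer is at azimuth 50.5° on tick 2, so the target is tick 5 at about 6°. A 30° turn can cause at most two clicks, so it's a safe first step.

>>> {"method": "step_arm", "body": {
  "linear": [
    [0, 0, 0],
    [0, 0, 0],
    [0, 0, 0],
    [0, 0, 0],
    [0, 0, 0],
    [0, 0, 0],
    [0, 0, 0],
    [0, 0, 0],
    [0, 0, 0]
  ],
  "turn": [0.014, 0.028, 0.042, 0.055, 0.069, 0.083, 0.083, 0.083, 0.083]
}}

```text
time_s: 6.75
ee_pos: [567.6, 2.0, 68.0]
ee_rot: [180.0, -0.0, 170.3]
force: [-0.4, 1.5, 0.0]
gripper_width: 39.6
gripper_force: 13.0
```

```bash
sed -i 's/az=np.arange(-60,90,1.5)/az=np.arange(-25,62,1.5)/' h.py; python3 -c "
from h import *
ptr(0)"
```

```text
ptr az 58.3 min 53.0 yaw 170.3 tz [0.138 0.042 0.035] F [0.4 0.8 0.3] t 6.8
```

```bash
python3 -c "
from h import *
g=ptr(1);cv2.imwrite('pics/s4.png',cv2.resize(g['color'][220:300,285:370],(595,560),interpolation=cv2.INTER_CUBIC))"
```

```text
ptr az 58.3 min 53.0 yaw 170.3 tz [ 0.13  -0.017  0.033] F [-0.1  1.2 -1.3] t 6.85
{-25.0: (209, 64), -22.0: (209, 65), -19.0: (209, 45), -16.0: (209, 32), -13.0: (209, 44), -10.0: (208, 66), -7.0: (208, 68), -4.0: (207, 45), -1.0: (207, 29), 2.0: (208, 42), 5.0: (207, 62), 8.0: (207, 58), 11.0: (208, 41), 14.0: (206, 32), 17.0: (199, 41), 20.0: (184, 53), 23.0: (149, 55), 26.0: (97, 36), 29.0: (62, 36), 32.0: (87, 46), 35.0: (130, 59), 38.0: (173, 52), 41.0: (202, 41), 44.0: (211, 36), 47.0: (205, 47), 50.0: (183, 58), 53.0: (144, 56), 56.0: (96, 48), 59.0: (66, 43)}
```

View pics/s4.png

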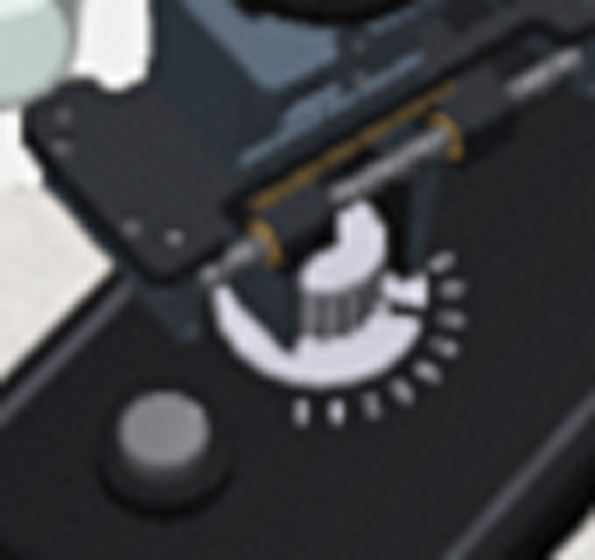

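The pointer is at about 29°: one click is done and it's near the middle of the second. The third snap should come about 15° further on. I'll turn 10°, then use small steps.

>>> {"method": "step_arm", "body": {
  "linear": [
    [0, 0, 0],
    [0, 0, 0],
    [0, 0, 0],
    [0, 0, 0],
    [0, 0, 0]
  ],
  "turn": [0.014, 0.028, 0.028, 0.028, 0.028]
}}

```text
time_s: 7.48
ee_pos: [567.6, 2.0, 68.0]
ee_rot: [180.0, -0.0, 160.2]
force: [0.2, 0.9, -0.6]
gripper_width: 39.6
gripper_force: 13.0
```

```bash
sed -i 's/az=np.arange(-25,62,1.5)/az=np.arange(-25,40,1.5)/' h.py; python3 -c "
from h import *
ptr(0)"
```

```text
ptr az 19.5 min 63.0 yaw 160.2 tz [0.19  0.05  0.157] F [ 0.1  1.7 -1. ] t 7.525
```

>>> {"method": "step_arm", "body": {
  "linear": [
    [0, 0, 0],
    [0, 0, 0],
    [0, 0, 0],
    [0, 0, 0]
  ],
  "turn": [0.008, 0.016, 0.016, 0.016]
}}

```text
time_s: 8.02
ee_pos: [567.6, 2.0, 68.0]
ee_rot: [180.0, -0.0, 154.5]
force: [0.2, 2.0, 1.1]
gripper_width: 39.9
gripper_force: 13.0
```

```bash
python3 -c "
from h import *
ptr(0)"
```

```text
ptr az 13.6 min 63.0 yaw 154.5 tz [0.213 0.058 0.062] F [0.4 1.2 0.2] t 8.075
```

>>> {"method": "step_arm", "body": {
  "linear": [
    [0, 0, 0],
    [0, 0, 0],
    [0, 0, 0],
    [0, 0, 0]
  ],
  "turn": [0.006, 0.009, 0.009, 0.009]
}}

```text
time_s: 8.57
ee_pos: [567.6, 2.0, 68.0]
ee_rot: [180.0, -0.0, 151.2]
force: [-0.5, 1.9, 0.1]
gripper_width: 39.9
gripper_force: 13.0
```

```bash
python3 -c "
from h import *
ptr(0)"
```

```text
ptr az 5.1 min 62.0 yaw 151.2 tz [0.262 0.018 0.027] F [0.1 2.8 0.1] t 8.625
```

The third click has snapped in: the pointer is at 5.1° with no torque left. I'll release, rise, then look.

>>> {"method": "step_arm", "body": {
  "linear": [
    [0, 0, 0],
    [0, 0, 0],
    [0, 0, 0],
    [0, 0, 0],
    [0, 0, 0],
    [0, 0, 0],
    [0, 0, -0.05],
    [0, 0, -0.15],
    [0, 0, -0.3],
    [0, 0, -0.3],
    [0, 0, -0.3]
  ],
  "turn": [0, 0, 0, 0, 0, 0, 0, 0, 0, 0, 0],
  "fingers": -0.2
}}

```text
time_s: 10.0
ee_pos: [567.4, 2.0, 158.4]
ee_rot: [180.0, 0.0, 151.2]
force: [-1.1, 0.8, -0.4]
gripper_width: 54.8
gripper_force: 0.0
```

>>> {"method": "step_arm", "body": {
  "linear": [
    [-0.15, -0.221, 0],
    [-0.15, -0.221, 0],
    [-0.15, -0.221, 0],
    [-0.15, -0.221, 0],
    [-0.15, -0.221, 0],
    [-0.15, -0.221, 0],
    [-0.15, -0.221, 0],
    [-0.15, -0.221, 0]
  ],
  "turn": [0, 0, 0, 0, 0, 0, 0, 0],
  "fingers": 1,
  "force": 5
}}

```text
time_s: 11.0
ee_pos: [575.1, -77.6, 158.1]
ee_rot: [180.0, 0.0, 151.2]
force: [0.1, -0.2, -0.1]
gripper_width: 0.2
gripper_force: 0.0
```

```bash
python3 -c "
from h import *
g=ptr(0);f=grab('wrist');print(proj(f,(575,-77.8,66)))
c=np.zeros((420,800,3),np.uint8);c[:,:400]=cv2.resize(g['color'][220:304,285:365],(400,420),interpolation=cv2.INTER_CUBIC);c[:300,400:]=cv2.resize(f['color'],(400,300));cv2.imwrite('pics/s5.png',c)"
```

```text
ptr az 5.1 min 63.0 yaw 151.2 tz [ 0.009 -0.016  0.058] F [ 0.  -0.8 -0.1] t 11.05
(np.float64(320.0842243877412), np.float64(249.5775458340566))
```

View pics/s5.png

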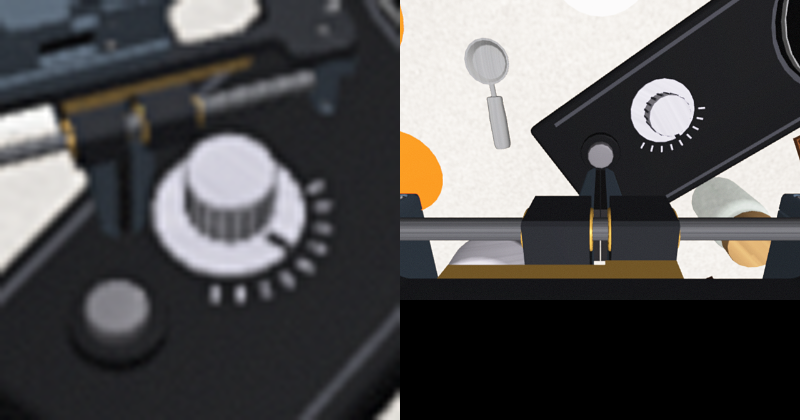

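The pointer rests on the fifth tick, three on from the start. The button is directly below the closed fingertips. I'll descend to just above it.

>>> {"method": "step_arm", "body": {
  "linear": [
    [0, 0, 0.15],
    [0, 0, 0.23],
    [0, 0, 0.26],
    [0, 0, 0.26],
    [0, 0, 0.26]
  ],
  "turn": [0, 0, 0, 0, 0]
}}

```text
time_s: 11.72
ee_pos: [576.0, -78.0, 81.2]
ee_rot: [180.0, 0.1, 151.2]
force: [0.2, -1.1, 0.5]
gripper_width: 0.3
gripper_force: 0.0
```

>>> {"method": "step_arm", "body": {
  "linear": [
    [0, 0, 0.005],
    [0, 0, 0.01],
    [0, 0, 0.01],
    [0, 0, 0.01]
  ],
  "turn": [0, 0, 0, 0]
}}

```text
time_s: 12.22
ee_pos: [575.6, -77.9, 77.4]
ee_rot: [180.0, 0.1, 151.2]
force: [0.7, -1.2, 2.1]
gripper_width: 0.9
gripper_force: 0.9
```

>>> {"method": "step_arm", "body": {
  "linear": [
    [0, 0, 0.005],
    [0, 0, 0.01],
    [0, 0, 0.01],
    [0, 0, 0.01]
  ],
  "turn": [0, 0, 0, 0]
}}

```text
time_s: 12.72
ee_pos: [575.6, -77.9, 74.3]
ee_rot: [180.0, 0.1, 151.2]
force: [1.6, 0.2, 4.0]
gripper_width: 0.4
gripper_force: 1.8
```

>>> {"method": "step_arm", "body": {
  "linear": [
    [0, 0, 0.003],
    [0, 0, 0.005],
    [0, 0, 0.005],
    [0, 0, 0.005]
  ],
  "turn": [0, 0, 0, 0]
}}

```text
time_s: 13.22
ee_pos: [575.5, -77.9, 72.7]
ee_rot: [180.0, 0.0, 151.2]
force: [2.9, -0.8, 4.3]
gripper_width: 0.6
gripper_force: 2.3
```

>>> {"method": "step_arm", "body": {
  "linear": [
    [0, 0, 0.003],
    [0, 0, 0.005],
    [0, 0, 0.005],
    [0, 0, 0.005]
  ],
  "turn": [0, 0, 0, 0]
}}

```text
time_s: 13.72
ee_pos: [575.6, -77.9, 72.2]
ee_rot: [180.0, 0.1, 151.2]
force: [-0.3, -0.8, 10.9]
gripper_width: 0.7
gripper_force: 5.3
```

The force jumped to 11 N at the stop, about 6 mm below first contact, so the button is fully in. I'll retract.

>>> {"method": "step_arm", "body": {
  "linear": [
    [0, 0, 0],
    [0, 0, -0.02],
    [0, 0, -0.06],
    [0, 0, -0.2],
    [0, 0, -0.4],
    [0, 0, -0.4],
    [0, 0, -0.4],
    [0, 0, -0.4],
    [0, 0, -0.4]
  ],
  "turn": [0, 0, 0, 0, 0, 0, 0, 0, 0]
}}

```text
time_s: 14.85
ee_pos: [574.3, -77.7, 189.5]
ee_rot: [-179.9, -0.2, 151.2]
force: [0.5, 0.7, 0.3]
gripper_width: 0.3
gripper_force: 0.0
```

```bash
python3 -c "
from h import *
g=ptr(0);cv2.imwrite('pics/s6.png',g['color'])"
```

```text
ptr az 5.1 min 63.0 yaw 151.2 tz [-0.007 -0.001 -0.037] F [ 1.1  0.4 -0.4] t 14.9
```

View pics/s6.png

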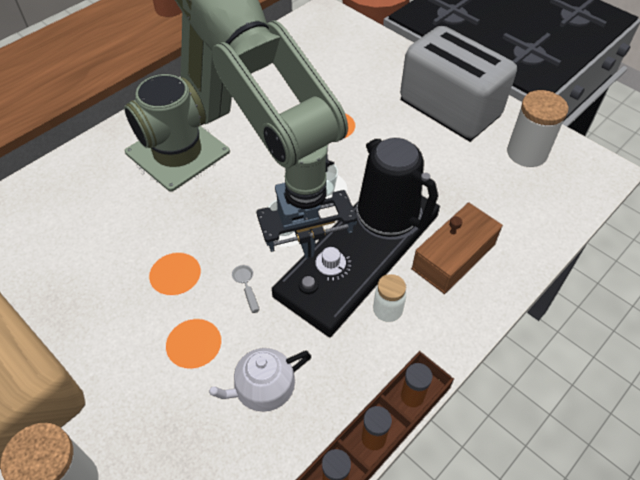

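The pointer is still on the fifth tick and the button at (308,284) is back out. Kettle, teapot, jar and spoon look unmoved, the cups are mostly hidden by the gripper but were never approached, and the arm is clear. I'll hand in.

```bash
python3 -c "
from workcell import env
print(env.job_done())"
```

```text
the job is handed in; nothing more can be done
None
```

I turned the dial exactly three clicks clockwise (second tick to fifth) and released it, then pressed the start button fully in, let it come back, and handed the job in at about 15 s; no verdict was returned.

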